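# Rearrange the still life on its stands

## Task

The still life for the drawing class is mixed up: every piece stands on another piece's stand. Put the bottle on the wooden box, the mug on the banding wheel, the milk carton on the books and the paint jar on the paving brick, each upright in the middle of its stand, parking a piece on the empty tile whenever a stand must first be freed. Set the pieces down gently without dropping or toppling them, and leave the beaker of brushes where it is.

Things in the scene. Friction and masses are not known exactly. Their poses are not given: they have to be found in the camera images.
- bottle: Small green glass bottle with a dark metal cap, closed and empty, 126 mm tall: straight round body 52 mm in diameter up to 72 mm, then a shoulder, neck 23 mm, cap 27 mm in diameter from 112 mm up. About 0.24 kg. Origin at the centre of its underside, z up.
- mug: Straight white ceramic mug, 62 mm in diameter (58 at the foot), 72 mm tall, wall 4 mm, empty, with one handle that stands out 27 mm beyond the wall on its own +y side. About 0.2 kg. Origin at the centre of the underside of the round cup, z up.
- carton: Small white milk carton with orange bands near the foot: square 56 x 56 mm, upright sides up to 78 mm, then a gable roof with a thin fin, 112 mm tall in all. The fin and ridge run along its own x axis, its sides face along x and y. About 0.22 kg. Origin at the centre of its underside, z up.
- paint_jar: Small round paint jar with a black ribbed screw cap and off-white paint inside, 76 mm tall: clear body 44 mm in diameter up to 50 mm, cap 48 mm over its ribs from 50 to 76 mm. About 0.13 kg. Origin at the centre of its underside, z up.
- wooden_box: Stand: upturned square plywood box, 130 x 130 mm, flat top at 60 mm. Fixed; origin at the centre of its underside on the table, z up.
- banding_wheel: Stand: potter's banding wheel, a round bare-metal disc 150 mm in diameter on a grey pedestal, flat top at 60 mm; it is locked and does not turn. Fixed; origin at the centre of its underside on the table, z up.
- books: Stand: two hardback books piled flat, 170 x 120 mm (long side along its x), flat top (165 x 115 mm) at 50 mm. Fixed; origin at the centre of its underside on the table, z up.
- paver: Stand: red clay paving brick lying flat, 200 x 100 mm (long side along its x), flat top at 50 mm. Fixed; origin at the centre of its underside on the table, z up.
- tile: Empty blue-glazed tile lying on the table, 130 x 130 mm, 6 mm thick, flat: the free spot where a piece can be parked. Fixed; origin at the centre of its underside on the table, z up.
- beaker: White plastic beaker holding three short paint brushes (one rigid body), 85 mm tall, 68 mm in diameter at the rim, brush tips up to 152 mm above the table and within 36 mm of its axis. Stands loose on the table among the stands and is to be left alone. Origin at the centre of its underside, z up.

How it is judged:
By the outcome, as a careful person would: the job done as asked, in the order asked, and still so for the second after the job is handed in, with the robot touching nothing.
It also fails if it takes over 136 s, if anything falls off the work surface, if the arm or the gripper's body presses on something with over 40 N, if the wrist force passes 120 N, or if a joint passes its speed limit or range.

## Robot

A 6-joint arm with a two-finger parallel gripper is mounted at the origin on the work surface. World frame = base frame: x ahead of the robot, y to its left, z up, the work surface at z = 0. Lengths are in m, angles in rad, forces in N, time in s.
With the tool pointing down it reaches from about 0.35 to 0.925 m from the base axis. Payload 6.4 kg.
Tool frame: the origin (TCP) lies midway between the tips of the shut fingers; the grasp point (between the pads) lies 19 mm behind it; z points along the fingers, y is the line along which they close (so a half turn about z gives the same grasp; the last joint's range is limited). The gripper opens to 94 mm and grips with 3 to 60 N. Pads are 16 mm wide; open, the fingers measure 119 mm over their backs; the gripper's body (75 mm by 177 mm) begins 78 mm behind the grasp point.
Start: joints at [-1.28, 0.245, 1.558, -0, 1.339, -0.174], TCP at [0.291, -0.581, 0.205] pointing down, gripper open.
Joint ranges: [-3.13, 3.13], [-1.02, 2.26], [0.13, 2.54], [-0.95, 4.09], [0.21, 2.88], [-2.74, 2.74]. Speed limits (rad/s): [2.57, 2.57, 3.14, 3.14, 3.14, 3.14].

## Interface

Orientations are given as a rotation vector (axis times angle).
In Python, from plant import ctrl gives the robot as it stands. The module is installed in compiled form; this text tells all that it offers.
- The arm moves only by the tool apply_moves, never from a script. Its argument "targets" is text: rows parted by semicolons, each of 7 numbers parted by spaces: the shift along the tool's x, y, z normalised to -1 to 1, where 1 is 100 mm, then the turn, a rotation vector about the tool's x, y, z normalised to -1 to 1, where 1 is 90 degrees, then the finger opening in mm, from 0 to 94. A call has 1 to 10 rows; each row shifts and turns the commanded pose from where the row before left it, along the tool's axes as they then stand; what a row does not reach is not made up. A row lasts 1/8 s, in which the tool goes at most 62.5 mm and 10.7 degrees, less where a joint would pass 70% of its speed; a pose out of reach is approached as far as the arm can. A call with a number of a shift or a turn outside -1 to 1 is refused whole. A call with a gripper value outside its range is refused whole. The fingers move at their own pace and stop on an object; "grip_force" is the grip in N (left out, the last holds). Time passes only in rows, so rows that do not move let the fingers close. It gives the time, the measured TCP pose, the force, the opening and the grip force at its end, in the units of the state.
- ctrl.sense(): the state, without advancing time (a new reading comes with each control period).
- ctrl.capture(name): name is "scene" or "top" or "wrist"; returns a dict with "pixels" (400x640x3 uint8, red, green, blue), "vfov" (degrees; the focal length in pixels is half the picture's height over the tangent of half this angle, whatever the lens; pixels are square), "cx", "cy" (the principal point, pixels), "k1" (the pictures are not rectified: a ray, as slopes to the right and down, at radius r is drawn at 1 + k1 r^2 times it, then the intrinsics apply), "R" (3x3) and "t" (3): a world point X has camera coordinates R X + t. Camera axes: x right, y down, z forward; pixel columns grow to the right and rows downward; lengths in m; the calibration is good to about 2 mm. A picture is of the moment at which its call begins. There is no depth.
- ctrl.close_job(): hands the job in; it is judged then, once.
The state is a dict: "t": time; "joint_pos": joint angles; "joint_vel": joint speeds; "effort": joint torques, N m; "position": TCP position; "orientation": TCP orientation; "wrist_force": force on the tool from outside, world axes, zero at the start; "wrist_torque": the same for the moment, N m; "grip_width": opening from 0.0 (shut) to 1.0 (fully open); "grasp_force": force on a finger pad.
Only numpy, scipy, OpenCV 4.12 (cv2) and the standard library are available. Lean on these libraries where they do the work, as an engineer would, in place of code of your own. Each camera call takes 0.05 s, during which the arm holds its last target. There are 200 camera calls.

## Working session

There is one attempt and no reset: what is moved stays moved. The work goes in short steps, Python scripts to look and compute and a tool call to move; the robot and the scene stay as the last step left them, time stands still between calls to the robot, and variables do not carry over. Pictures are saved under pics/ and viewed, at most 14 in all, crops included, and the job is handed in when it is done.

Besides the shell and the picture viewer there is one more tool, called by a JSON object that holds its "api" and its "payload", one argument or row to a line. apply_moves: Moves the arm, as the interface text tells. Scaled input: -1 to 1 covers 100 mm each way for a shift and 90 degrees each way for a turn. Its arguments: {"type":"object","properties":{"targets":{"type":"string"},"grip_force":{"type":"number"}},"required":["targets"]}

```bash
mkdir -p pics; cat > h.py <<'E'
import numpy as np, cv2
from plant import ctrl
def cap(n,f=None):
    d=ctrl.capture(n)
    if f: cv2.imwrite(f'pics/{f}.png',cv2.cvtColor(d['pixels'],cv2.COLOR_RGB2BGR))
    return d
def K(d):
    f=200/np.tan(np.radians(d['vfov'])/2); return f
def ray(d,u,v):
    f=K(d); x=np.array([(u-d['cx'])/f,(v-d['cy'])/f]); s=x.copy()
    for _ in range(20): s=x/(1+d['k1']*(s@s))
    R=np.array(d['R']);t=np.array(d['t']); return -R.T@t, R.T@np.array([s[0],s[1],1])
def onz(d,u,v,z):
    o,r=ray(d,u,v); return o+r*(z-o[2])/r[2]
def proj(d,X):
    c=np.array(d['R'])@np.array(X)+np.array(d['t']); s=c[:2]/c[2]; s=s*(1+d['k1']*(s@s)); return s*K(d)+[d['cx'],d['cy']]
E
python3 - <<'E'
from h import *
np.set_printoptions(precision=3,suppress=True)
for n in ['scene','top','wrist']:
    d=cap(n,n+'0'); print(n,d['vfov'],d['cx'],d['cy'],d['k1'],-np.array(d['R']).T@d['t'])
s=ctrl.sense(); print(s)
E
```

```text
scene 51.97981769163515 317.61471144753284 204.7743968814659 0.016946037771071027 [ 1.312 -0.019  0.963]
top 47.81150001465281 322.66206752830436 202.2839166348511 -0.129500569460944 [0.401 0.002 1.086]
wrist 62.05904578544683 317.47969345246946 198.41898437518765 -0.03582605592294784 [ 0.361 -0.545  0.382]
{'t': 0.15, 'joint_pos': array([-1.28 ,  0.246,  1.559,  0.   ,  1.339, -0.174]), 'joint_vel': array([ 0.   ,  0.   , -0.004, -0.   ,  0.001, -0.   ]), 'effort': array([ -0.001, -41.626, -31.498,   0.069,   0.032,  -0.   ]), 'position': array([ 0.291, -0.581,  0.205]), 'orientation': array([-3.056, -0.723,  0.   ]), 'wrist_force': array([-0.79 , -0.654, -0.97 ]), 'wrist_torque': array([-0.063, -0.003,  0.034]), 'grasp_force': 0.0, 'grip_width': 0.9978425661313838}
```

View pics/scene0.png

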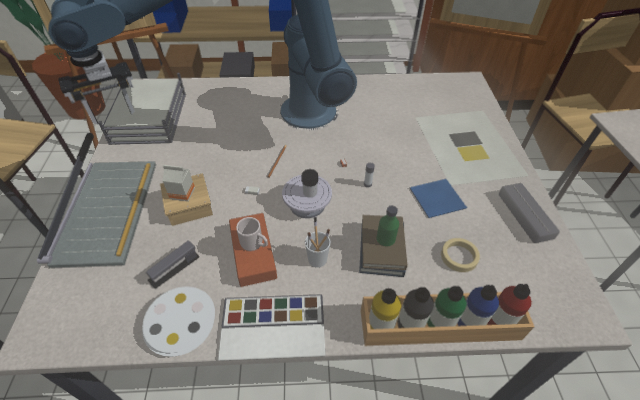

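View pics/top0.png

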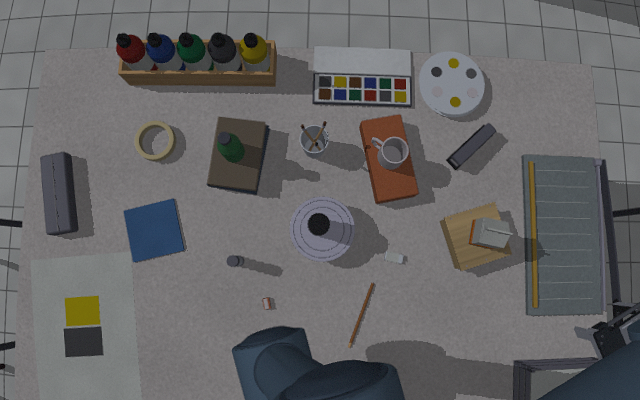

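The scene view and the top view show the same layout. Top-view pixels:

| Piece | Pixel | Standing on |
|---|---|---|
| Bottle | (230,148) | books |
| Mug | (393,152) | brick |
| Jar | (319,224) | wheel |
| Carton | (491,233) | box |

The tile is empty at (154,230) and the beaker is at (314,138).

```bash
python3 - <<'E'
import cv2
a=cv2.imread('pics/top0.png')[100:280,195:515]
cv2.imwrite('pics/topc.png',cv2.resize(a,None,fx=2.5,fy=2.5,interpolation=cv2.INTER_CUBIC))
E
```

```text
(no output)
```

View pics/topc.png

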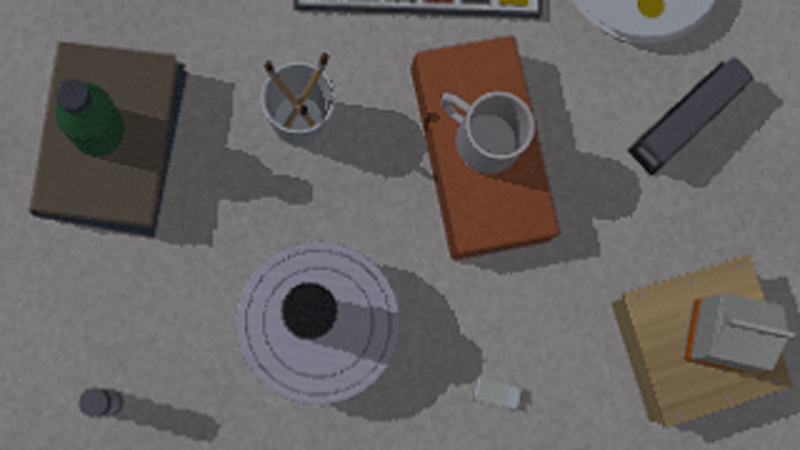

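View pics/wrist0.png

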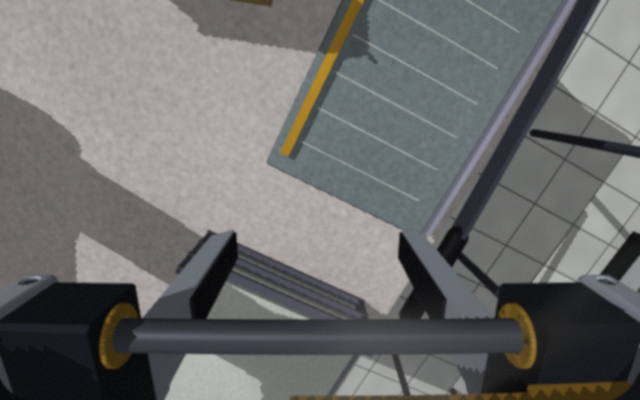

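The crop shows the stand tops clearly. The mug's handle points up-left, and the carton's fin runs from (725,322) to (792,335). I'll cast those pixels onto the known heights.

```bash
python3 - <<'E'
from h import *
np.set_printoptions(precision=3,suppress=True)
d=cap('top')
c=lambda p:(p[0]/2.5+195-.3,p[1]/2.5+100-.3)
def P(ps,z): return np.array([onz(d,*c(p),z)[:2] for p in ps])
for n,z,ps in [('books',.05,[(60,42),(177,57),(153,228),(32,211)]),('paver',.05,[(416,54),(515,37),(557,235),(458,256)]),('box',.06,[(625,297),(750,257),(790,385),(664,424)])]:
    q=P(ps,z); print(n,q.mean(0),[np.linalg.norm(q[i]-q[i-1])for i in range(4)],[np.degrees(np.arctan2(*(q[i]-q[i-1])[::-1])) for i in range(4)])
print('wheel',P([(318,322)],.06)); print('bottlecap',P([(73,94)],.176)); print('jar',P([(309,311)],.136)); print('mugrim, handle',P([(499,124),(450,103)],.122)); print('fin',P([(725,322),(792,335)],.172))
print('beaker rim',P([(297,97)],.085))
h=cv2.cvtColor(d['pixels'],cv2.COLOR_RGB2HSV)
def mask(lo,hi,roi):
    m=cv2.inRange(h,lo,hi); z=np.zeros_like(m);x0,y0,x1,y1=roi;z[y0:y1,x0:x1]=m[y0:y1,x0:x1]
    return max(cv2.findContours(z,0,2)[0],key=cv2.contourArea)
k=mask((100,100,30),(125,255,255),(110,180,200,280)); b=cv2.boxPoints(cv2.minAreaRect(k))
q=np.array([onz(d,u,v,.006)[:2] for u,v in b]); print('tile',q.mean(0),q-q.mean(0))
print(d['R'])
w=cap('wrist');s=ctrl.sense()
Rt=cv2.Rodrigues(s['orientation'])[0]; print(Rt); print('cam in tool',Rt.T@(-np.array(w['R']).T@w['t']-s['position']), np.array(w['R'])@Rt)
E
```

```text
books [0.651 0.19 ] [np.float64(0.1656658180570758), np.float64(0.11388950279483784), np.float64(0.16615035642442502), np.float64(0.1152055192749505)] [np.float64(-5.7647463784221635), np.float64(-96.42450823576333), np.float64(174.68688115641822), np.float64(83.34459588375047)]
paver [ 0.65  -0.171] [np.float64(0.19818440512027252), np.float64(0.09786113110553632), np.float64(0.195994752532025), np.float64(0.09612314500004891)] [np.float64(11.944364627715673), np.float64(-77.9458519247423), np.float64(-168.57231286041028), np.float64(103.36620737516087)]
box [ 0.468 -0.378] [np.float64(0.12203319966285563), np.float64(0.12846077740477024), np.float64(0.12534151342689576), np.float64(0.1280230844281501)] [np.float64(17.15778162310154), np.float64(-71.63896971676634), np.float64(-163.03001179601748), np.float64(106.88474432824988)]
wheel [[ 0.477 -0.015]]
bottlecap [[0.654 0.196]]
jar [[ 0.481 -0.006]]
mugrim, handle [[ 0.651 -0.17 ]
 [ 0.669 -0.126]]
fin [[ 0.476 -0.352]
 [ 0.466 -0.41 ]]
beaker rim [[0.681 0.009]]
tile [0.467 0.394] [[ 0.049  0.082]
 [ 0.078 -0.046]
 [-0.049 -0.08 ]
 [-0.078  0.045]]
[[ 0.022 -1.     0.02 ]
 [-0.991 -0.025 -0.132]
 [ 0.132 -0.016 -0.991]]
[[ 0.894  0.448 -0.   ]
 [ 0.448 -0.894  0.001]
 [ 0.    -0.001 -1.   ]]
cam in tool [ 0.078 -0.    -0.178] [[ 0.     1.     0.   ]
 [-0.964  0.    -0.267]
 [-0.267 -0.     0.964]]
```

{"api": "apply_moves", "payload": {
  "targets": "0.42 -0.16 -0.05 0 0 0 94;0.42 -0.16 -0.05 0 0 0 94;0.42 -0.16 0 0 0 0 94;0.42 -0.16 0 0 0 0 94;0.42 -0.16 0 0 0 0 94;0.40 -0.18 0 0 0 0 94;0 0 0 0 0 0 94",
  "grip_force": 20
}}

```text
t: 1.12
position: [0.4723, -0.3793, 0.2154]
orientation: [-3.055, -0.73, -0.0]
wrist_force: [-0.5, 0.1, 0.7]
grip_width: 1.003
grasp_force: 0.0
```

{"api": "apply_moves", "payload": {
  "targets": "0 0 0 0 0 -0.117 94;0 0 0 0 0 -0.117 94;0 0 0 0 0 -0.117 94;0 0 0 0 0 -0.117 94;0 0 0 0 0 -0.117 94;0 0 0 0 0 0 94;0 0 0 0 0 0 94"
}}

```text
t: 2.0
position: [0.4705, -0.3819, 0.2154]
orientation: [-2.422, -2.0, 0.0]
wrist_force: [-0.3, 0.1, 0.2]
grip_width: 1.0
grasp_force: 0.0
```

```bash
cat >> h.py <<'E'
def go(x,y,z,phi=None):
    s=ctrl.sense(); R=cv2.Rodrigues(s['orientation'])[0]; p=np.degrees(np.arctan2(R[1,0],R[0,0]))
    print('t %.2f pos %s phi %.1f grip %.1fmm tilt %s'%(s['t'],np.round(s['position'],4),p,s['grip_width']*94,np.round(R[2],3)), 'F',np.round(s['wrist_force'],1),'gf',round(float(s['grasp_force']),1))
    print(' shift x y z (norm)',np.round(R.T@(np.array([x,y,z])-s['position'])*10,3), '' if phi is None else 'turn %.3f'%((p-phi)/90))
E
python3 - <<'E'
from h import *
go(.471,-.381,.215,80)
w=cap('wrist','w1')
for z in(.06,.138,.172): print(proj(w,[.471,-.381,z]))
E
```

```text
t 2.00 pos [ 0.4705 -0.3819  0.2154] phi 79.1 grip 94.0mm tilt [-0. -0. -1.] F [-0.3  0.1  0.2] gf 0.0
 shift x y z (norm) [0.009 0.003 0.004] turn -0.010
[317.44131925 184.40630825]
[317.3942192  206.42395915]
[317.36423265 220.44687378]
```

View pics/w1.png

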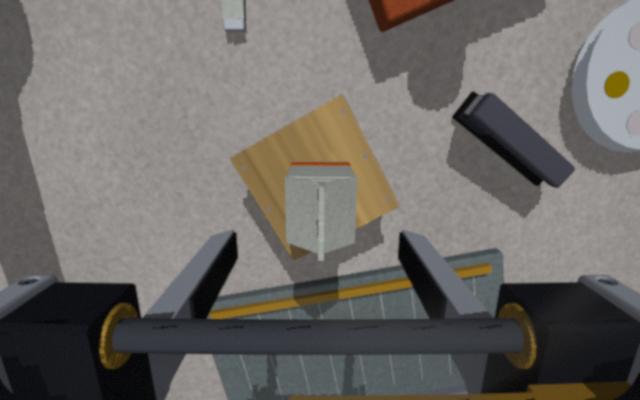

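The carton's fin is vertical in the wrist view, centred at about (320,222), where (317,220) was expected. That's good enough to grasp. The box corners are at (343,95), (397,207), (293,258) and (232,157).

{"api": "apply_moves", "payload": {
  "targets": "0 0 0.4 0 0 0 94;0 0 0.4 0 0 0 94;0 0 0.3 0 0 0 94;0 0 0.19 0 0 0 94;0 0 0 0 0 0 94;0 0 0 0 0 0 40;0 0 0 0 0 0 40;0 0 0 0 0 0 40;0 0 0 0 0 0 40;0 0 0 0 0 0 40",
  "grip_force": 20
}}

```text
t: 3.3
position: [0.4715, -0.3817, 0.087]
orientation: [2.418, 2.003, 0.001]
wrist_force: [2.7, -0.1, 0.6]
grip_width: 0.598
grasp_force: 20.0
```

```bash
python3 - <<'E'
import pickle
from h import *
go(.467,.394,.22,80)
# box centre from w1 view: rebuild camera pose for TCP pose at t=2.0
w=cap('wrist');s=ctrl.sense();R=cv2.Rodrigues(s['orientation'])[0]
cin=R.T@(-np.array(w['R']).T@w['t']-s['position']); RR=np.array(w['R'])@R
R0=cv2.Rodrigues(np.array([-2.422,-2.0,0]))[0]; w['R']=RR@R0.T; w['t']=-w['R']@(np.array([.4705,-.3819,.2154])+R0@cin)
q=np.array([onz(w,*p,.06)[:2] for p in[(343,95),(397,207),(293,258),(232,157)]]);print('box',q.mean(0),[np.linalg.norm(q[i]-q[i-1]) for i in range(4)])
E
```

```text
t 3.30 pos [ 0.4715 -0.3817  0.087 ] phi 79.3 grip 56.2mm tilt [-0.001  0.001 -1.   ] F [ 2.7 -0.1  0.6] gf 20.0
 shift x y z (norm) [ 7.612 -1.485 -1.336] turn -0.008
box [ 0.47019229 -0.37839791] [np.float64(0.12586285472789638), np.float64(0.12698402103391968), np.float64(0.12484049431015783), np.float64(0.12598061060390767)]
```

{"api": "apply_moves", "payload": {
  "targets": "0 0 -0.1 0 0 0 40;0 0 -0.3 0 0 0 40;0 0 -0.4 0 0 0 40;0 0 -0.4 0 0 0 40;0.1 -0.02 -0.14 0 0 0 40;0.3 -0.06 0 0 0 0 40;0.4 -0.08 0 0 0 0 40;0.4 -0.08 0 0 0 0 40;0.4 -0.08 0 0 0 0 40;0.4 -0.08 0 0 0 0 40"
}}

```text
t: 4.6
position: [0.4675, -0.1751, 0.2187]
orientation: [-2.417, -2.002, 0.001]
wrist_force: [0.3, -1.1, -2.2]
grip_width: 0.595
grasp_force: 20.0
```

{"api": "apply_moves", "payload": {
  "targets": "0.4 -0.08 0 0 0 0 40;0.4 -0.08 0 0 0 0 40;0.4 -0.08 0 0 0 0 40;0.4 -0.08 0 0 0 0 40;0.4 -0.08 0 0 0 0 40;0.4 -0.08 0 0 0 0 40;0.4 -0.08 0 0 0 0 40;0.4 -0.08 0 0 0 0 40;0.4 -0.08 0 0 0 0 40;0.4 -0.08 0 0 0 0 40"
}}

```text
t: 5.85
position: [0.4629, 0.2318, 0.2188]
orientation: [-2.418, -2.004, 0.005]
wrist_force: [1.0, 0.1, -2.4]
grip_width: 0.596
grasp_force: 20.0
```

{"api": "apply_moves", "payload": {
  "targets": "0.4 -0.08 0 0 0 0 40;0.4 -0.08 0 0 0 0 40;0.4 -0.07 0 0 0 0 40;0.3 -0.03 0 0 0 0 40;0.1 -0.01 0 0 0 0 40;0 0 0 0 0 0 40;0 0 0 0 0 0 40"
}}

```text
t: 6.72
position: [0.4676, 0.3917, 0.2201]
orientation: [2.42, 2.003, -0.002]
wrist_force: [-0.2, 0.1, -2.0]
grip_width: 0.596
grasp_force: 20.0
```

```bash
python3 - <<'E'
from h import *
go(.467,.394,.034,80)
E
```

```text
t 6.72 pos [0.4676 0.3917 0.2201] phi 79.2 grip 56.0mm tilt [-0.001 -0.001 -1.   ] F [-0.2  0.1 -2. ] gf 20.0
 shift x y z (norm) [ 0.023 -0.009  1.861] turn -0.009
```

{"api": "apply_moves", "payload": {
  "targets": "0.02 -0.01 0.2 0 0 0 40;0 0 0.4 0 0 0 40;0 0 0.4 0 0 0 40;0 0 0.4 0 0 0 40;0 0 0.25 0 0 0 40;0 0 0.1 0 0 0 40;0 0 0.05 0 0 0 40;0 0 0.04 0 0 0 40;0 0 0.02 0 0 0 40;0 0 0 0 0 0 40"
}}

```text
t: 7.98
position: [0.4675, 0.395, 0.0349]
orientation: [2.419, 2.004, 0.001]
wrist_force: [0.7, 0.8, -1.9]
grip_width: 0.592
grasp_force: 20.0
```

```bash
python3 - <<'E'
from h import *
go(.467,.394,.034,80)
E
```

```text
t 7.97 pos [0.4675 0.395  0.0349] phi 79.3 grip 55.7mm tilt [ 0.001  0.001 -1.   ] F [ 0.7  0.8 -1.9] gf 20.0
 shift x y z (norm) [-0.011 -0.003  0.009] turn -0.008
```

{"api": "apply_moves", "payload": {
  "targets": "0 0 0.01 0 0 0 40;0 0 0.01 0 0 0 40;0 0 0 0 0 0 40"
}}

```text
t: 8.35
position: [0.4674, 0.395, 0.0331]
orientation: [2.419, 2.004, 0.001]
wrist_force: [-1.0, 0.0, 2.4]
grip_width: 0.592
grasp_force: 20.0
```

{"api": "apply_moves", "payload": {
  "targets": "0 0 0 0 0 0 70;0 0 0 0 0 0 90;0 0 0 0 0 0 90;0 0 -0.2 0 0 0 90;0 0 -0.5 0 0 0 94;0 0 -0.5 0 0 0 94;0 0 -0.5 0 0 0 94;0 0 -0.2 0 0 0 94"
}}

```text
t: 9.35
position: [0.4687, 0.3958, 0.2276]
orientation: [2.418, 2.004, 0.011]
wrist_force: [-0.9, -0.0, 0.5]
grip_width: 1.0
grasp_force: 0.0
```

{"api": "apply_moves", "payload": {
  "targets": "-0.27 0.36 0 0 0 0 94;-0.27 0.36 0 0 0 0 94;-0.27 0.37 0 0 0 0 94;-0.27 0.37 0 0 0 0 94;-0.27 0.37 0 0 0 0 94;-0.27 0.37 0 0 0 0 94;0 0 0 0 0 0 94;0 0 0 0 0 0 94"
}}

```text
t: 10.35
position: [0.6524, 0.1951, 0.2215]
orientation: [-2.418, -2.003, 0.002]
wrist_force: [0.8, -0.5, 0.4]
grip_width: 1.003
grasp_force: 0.0
```

```bash
python3 - <<'E'
from h import *
go(.653,.193,.22,79)
w=cap('wrist','w2')
for z in(.05,.122,.176): print(proj(w,[.653,.193,z]))
d=cap('top','top1')
im=np.vstack([cv2.resize(cv2.imread('pics/w2.png')[60:340,130:510],None,fx=1,fy=1),cv2.resize(cv2.imread('pics/top1.png')[90:290,110:490],None,fx=1,fy=1)])
cv2.imwrite('pics/c2.png',im)
E
```

```text
t 10.35 pos [0.6524 0.1951 0.2215] phi 79.3 grip 94.3mm tilt [-0.    -0.002 -1.   ] F [ 0.8 -0.5  0.4] gf 0.0
 shift x y z (norm) [-0.019  0.01   0.015] turn 0.003
[318.33981466 183.62286792]
[318.36672876 202.21584603]
[318.39702122 223.30795819]
```

View pics/c2.png

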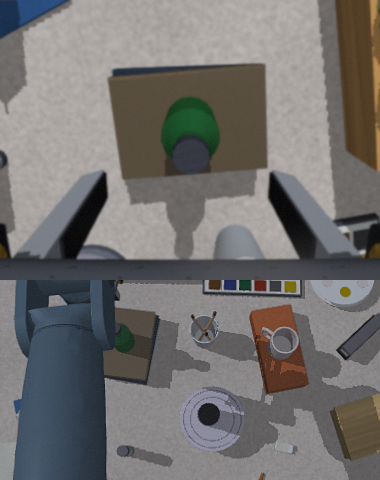

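The cap is at full-picture (322,215). The books' top corners are at about (242,137), (394,125), (397,227) and (253,238).

```bash
python3 - <<'E'
from h import *
w=cap('wrist')
print('cap',onz(w,322,215,.176))
q=np.array([onz(w,*p,.05)[:2] for p in[(241,138),(394,125),(397,227),(253,238)]]);print('books',q.mean(0),[np.linalg.norm(q[i]-q[i-1]) for i in range(4)])
x,y,_=onz(w,322,215,.176); go(x,y,.086)
E
```

```text
cap [0.65650871 0.19919853 0.176     ]
books [0.65576712 0.19258304] [np.float64(0.11212073593266478), np.float64(0.15937594271378877), np.float64(0.11239114757358287), np.float64(0.16271696894495724)]
t 10.50 pos [0.6523 0.1959 0.2223] phi 79.4 grip 93.8mm tilt [ 0.    -0.001 -1.   ] F [ 0.7 -0.8  0.5] gf 0.0
 shift x y z (norm) [0.04  0.036 1.363]
```

{"api": "apply_moves", "payload": {
  "targets": "0.03 0.03 0.2 0 0 0 94;0 0 0.4 0 0 0 94;0 0 0.4 0 0 0 94;0 0 0.26 0 0 0 94;0 0 0.1 0 0 0 94;0 0 0 0 0 0 40;0 0 0 0 0 0 40;0 0 0 0 0 0 40;0 0 0 0 0 0 40;0 0 0 0 0 0 40",
  "grip_force": 20
}}

```text
t: 11.75
position: [0.6562, 0.1975, 0.0871]
orientation: [-2.418, -2.004, 0.001]
wrist_force: [-4.6, 1.4, 4.8]
grip_width: 0.549
grasp_force: 20.0
```

```bash
python3 - <<'E'
from h import *
go(.469,-.378,.3,79)
E
```

```text
t 11.75 pos [0.6562 0.1975 0.0871] phi 79.3 grip 51.6mm tilt [ 0.    -0.002 -1.   ] F [-4.6  1.4  4.8] gf 20.0
 shift x y z (norm) [-6.002 -0.773 -2.128] turn 0.003
```

{"api": "apply_moves", "payload": {
  "targets": "0 0 -0.1 0 0 0 40;0 0 -0.3 0 0 0 40;0 0 -0.4 0 0 0 40;0 0 -0.4 0 0 0 40;-0.1 -0.01 -0.3 0 0 0 40;-0.3 -0.04 -0.05 0 0 0 40;-0.4 -0.05 0 0 0 0 40;-0.4 -0.05 0 0 0 0 40;-0.4 -0.05 0 0 0 0 40;-0.4 -0.05 0 0 0 0 40"
}}

```text
t: 13.0
position: [0.5944, 0.0039, 0.2413]
orientation: [2.419, 2.004, -0.0]
wrist_force: [1.0, -0.3, -3.1]
grip_width: 0.552
grasp_force: 20.0
```

{"api": "apply_moves", "payload": {
  "targets": "-0.4 -0.05 0 0 0 0 40;-0.4 -0.05 0 0 0 0 40;-0.4 -0.05 0 0 0 0 40;-0.4 -0.05 0 0 0 0 40;-0.4 -0.05 0 0 0 0 40;-0.4 -0.05 0 0 0 0 40;-0.4 -0.05 0 0 0 0 40;-0.4 -0.05 0 0 0 0 40;-0.4 -0.05 0 0 0 0 40;-0.3 -0.05 0 0 0 0 40"
}}

```text
t: 14.25
position: [0.4725, -0.3702, 0.2413]
orientation: [2.42, 2.003, -0.001]
wrist_force: [1.0, -0.9, -2.1]
grip_width: 0.548
grasp_force: 20.0
```

{"api": "apply_moves", "payload": {
  "targets": "-0.1 -0.02 0 0 0 0 40;0 0 0.2 0 0 0 40;0 0 0.4 0 0 0 40;0 0 0.3 0 0 0 40;0 0 0.2 0 0 0 40;0 0 0 0 0 0 40"
}}

```text
t: 15.0
position: [0.4689, -0.3762, 0.1292]
orientation: [-2.415, -2.003, -0.0]
wrist_force: [0.9, -0.5, -2.2]
grip_width: 0.546
grasp_force: 20.0
```

```bash
python3 - <<'E'
from h import *
go(.469,-.378,.098,79)
cap('wrist','w3');cap('scene','s3')
im=np.vstack([cv2.imread('pics/w3.png')[:,80:560],cv2.imread('pics/s3.png')[120:320,60:540]])
cv2.imwrite('pics/c3.png',im)
E
```

```text
t 15.00 pos [ 0.4689 -0.3762  0.1292] phi 79.3 grip 51.4mm tilt [ 0.003 -0.003 -1.   ] F [ 0.9 -0.5 -2.2] gf 20.0
 shift x y z (norm) [-0.018  0.005  0.311] turn 0.004
```

View pics/c3.png

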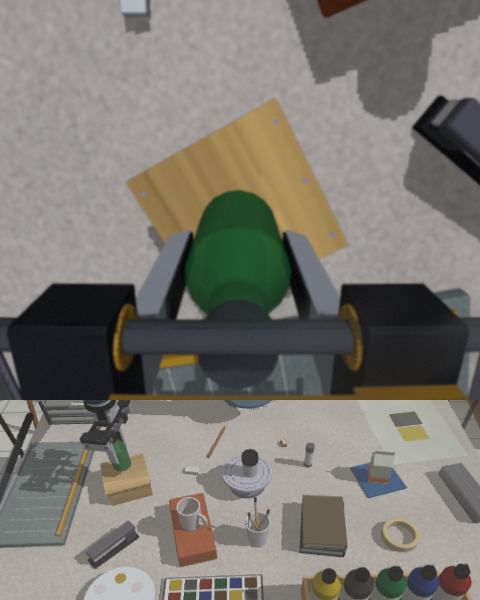

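The bottle is held upright over the box, and the carton stands on the tile. Lowering now.

{"api": "apply_moves", "payload": {
  "targets": "-0.02 0 0.1 0 0 0 40;0 0 0.1 0 0 0 40;0 0 0.06 0 0 0 40;0 0 0.03 0 0 0 40;0 0 0.01 0 0 0 40;0 0 0.01 0 0 0 40;0 0 0.01 0 0 0 40;0 0 0 0 0 0 40"
}}

```text
t: 16.1
position: [0.4691, -0.3801, 0.0995]
orientation: [2.419, 2.004, -0.0]
wrist_force: [1.1, -0.0, -3.1]
grip_width: 0.555
grasp_force: 20.0
```

```bash
python3 - <<'E'
from h import *
go(.469,-.378,.097,79)
E
```

```text
t 16.10 pos [ 0.4691 -0.3801  0.0995] phi 79.3 grip 52.2mm tilt [-0.  0. -1.] F [ 1.1 -0.  -3.1] gf 20.0
 shift x y z (norm) [ 0.02  -0.005  0.025] turn 0.003
```

{"api": "apply_moves", "payload": {
  "targets": "0.01 0 0.01 0 0 0 40;0 0 0.01 0 0 0 40;0 0 0 0 0 0 40"
}}

```text
t: 16.48
position: [0.4693, -0.379, 0.0973]
orientation: [-2.419, -2.004, 0.0]
wrist_force: [-0.6, 0.2, -2.4]
grip_width: 0.549
grasp_force: 20.0
```

{"api": "apply_moves", "payload": {
  "targets": "0 0 0.01 0 0 0 40;0 0 0 0 0 0 40"
}}

```text
t: 16.73
position: [0.4694, -0.3791, 0.0971]
orientation: [2.419, 2.004, -0.0]
wrist_force: [-1.9, 1.4, 2.2]
grip_width: 0.551
grasp_force: 20.0
```

{"api": "apply_moves", "payload": {
  "targets": "0 0 0 0 0 0 60;0 0 0 0 0 0 80;0 0 0 0 0 0 94;0 0 0 0 0 0 94;0 0 -0.2 0 0 0 94;0 0 -0.4 0 0 0 94;0 0 -0.5 0 0 0 94;0 0 -0.3 0 0 0 94;0.25 -0.05 0 0 0 0 94;0.55 -0.1 0 0 0 0 94"
}}

```text
t: 17.98
position: [0.4698, -0.2984, 0.2388]
orientation: [2.419, 1.999, 0.001]
wrist_force: [0.8, 0.2, 0.2]
grip_width: 1.001
grasp_force: 0.0
```

{"api": "apply_moves", "payload": {
  "targets": "0.55 -0.1 0 0 0 0 94;0.55 -0.1 0 0 0 0 94;0.55 -0.1 0 0 0 0 94;0.55 -0.1 0 0 0 0 94;0.55 -0.1 0 0 0 0 94;0.55 -0.1 0 0 0 0 94;0.55 -0.1 0 0 0 0 94;0.55 -0.1 0 0 0 0 94;0.55 -0.1 0 0 0 0 94;0.55 -0.1 0 0 0 0 94"
}}

```text
t: 19.23
position: [0.4736, 0.2634, 0.2384]
orientation: [2.418, 2.004, 0.004]
wrist_force: [1.3, -0.6, 0.4]
grip_width: 1.002
grasp_force: 0.0
```

{"api": "apply_moves", "payload": {
  "targets": "0.55 -0.1 0 0 0 0 94;0.55 -0.1 0 0 0 0 94;0.25 -0.1 0 0 0 0 94;0 0 0 0 0 0 94;0 0 0 0 0 0 94"
}}

```text
t: 19.85
position: [0.4694, 0.399, 0.2373]
orientation: [2.419, 2.003, 0.001]
wrist_force: [0.4, 0.5, 1.5]
grip_width: 0.999
grasp_force: 0.0
```

```bash
python3 - <<'E'
from h import *
go(.4675,.395,.033,79)
d=cap('top','top2');w=cap('wrist','w4')
print(proj(w,[.4675,.395,.118]))
im=np.vstack([cv2.imread('pics/w4.png')[60:340,130:510],cv2.imread('pics/top2.png')[90:290,150:530]])
cv2.imwrite('pics/c4.png',im)
E
```

```text
t 19.85 pos [0.4694 0.399  0.2373] phi 79.3 grip 93.9mm tilt [ 0.     0.001 -1.   ] F [0.4 0.5 1.5] gf 0.0
 shift x y z (norm) [-0.043 -0.013  2.043] turn 0.003
[315.60424165 198.49044904]
```

View pics/c4.png

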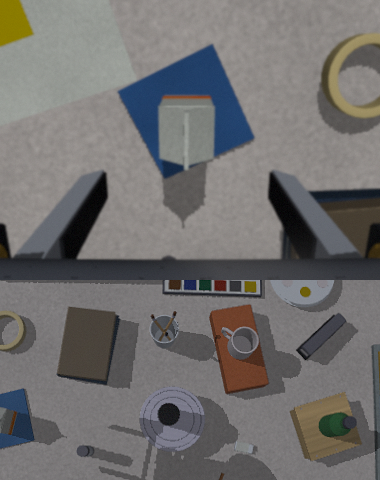

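The carton stands untouched on the tile and the bottle stands on the box. Picking up the carton again.

{"api": "apply_moves", "payload": {
  "targets": "-0.04 -0.01 0.3 0 0 0 94;0 0 0.5 0 0 0 94;0 0 0.5 0 0 0 94;0 0 0.4 0 0 0 94;0 0 0.24 0 0 0 94;0 0 0.1 0 0 0 94;0 0 0 0 0 0 40;0 0 0 0 0 0 40;0 0 0 0 0 0 40;0 0 0 0 0 0 40"
}}

```text
t: 21.2
position: [0.4678, 0.3961, 0.0332]
orientation: [2.419, 2.004, 0.002]
wrist_force: [-0.2, -0.6, 0.6]
grip_width: 0.612
grasp_force: 0.0
```

```bash
python3 - <<'E'
from h import *
go(.653,.191,.13,79)
E
```

```text
t 21.20 pos [0.4678 0.3961 0.0332] phi 79.3 grip 57.5mm tilt [ 0.001  0.001 -1.   ] F [-0.2 -0.6  0.6] gf 0.0
 shift x y z (norm) [-1.67   2.202 -0.967] turn 0.003
```

{"api": "apply_moves", "payload": {
  "targets": "0 0 0 0 0 0 40;0 0 0 0 0 0 40;0 0 -0.1 0 0 0 40;0 0 -0.3 0 0 0 40;0 0 -0.4 0 0 0 40;0 0 -0.3 0 0 0 40;-0.08 0.1 0 0 0 0 40;-0.2 0.27 0 0 0 0 40;-0.28 0.36 0 0 0 0 40;-0.28 0.37 0 0 0 0 40"
}}

```text
t: 22.45
position: [0.5595, 0.2907, 0.1398]
orientation: [-2.418, -2.004, 0.006]
wrist_force: [0.3, -0.1, -2.4]
grip_width: 0.597
grasp_force: 20.0
```

{"api": "apply_moves", "payload": {
  "targets": "-0.28 0.37 0 0 0 0 40;-0.28 0.37 0 0 0 0 40;-0.2 0.27 0 0 0 0 40;-0.07 0.09 0 0 0 0 40;0 0 0 0 0 0 40;0 0 0 0 0 0 40"
}}

```text
t: 23.2
position: [0.6514, 0.1917, 0.1417]
orientation: [-2.417, -2.005, 0.002]
wrist_force: [0.2, -0.1, -2.6]
grip_width: 0.595
grasp_force: 20.0
```

```bash
python3 - <<'E'
from h import *
go(.653,.191,.077,79)
E
```

```text
t 23.20 pos [0.6514 0.1917 0.1417] phi 79.3 grip 56.0mm tilt [-0.    -0.002 -1.   ] F [ 0.2 -0.1 -2.6] gf 20.0
 shift x y z (norm) [-0.004  0.018  0.647] turn 0.004
```

{"api": "apply_moves", "payload": {
  "targets": "0 0.02 0.1 0 0 0 40;0 0 0.25 0 0 0 40;0 0 0.15 0 0 0 40;0 0 0.07 0 0 0 40;0 0 0.04 0 0 0 40;0 0 0.02 0 0 0 40;0 0 0.01 0 0 0 40;0 0 0 0 0 0 40"
}}

```text
t: 24.2
position: [0.6547, 0.1905, 0.0789]
orientation: [2.419, 2.004, 0.001]
wrist_force: [1.0, -1.0, -2.8]
grip_width: 0.593
grasp_force: 20.0
```

{"api": "apply_moves", "payload": {
  "targets": "0 0 0.01 0 0 0 40;0 0 0 0 0 0 40"
}}

```text
t: 24.45
position: [0.6545, 0.1904, 0.0775]
orientation: [2.419, 2.004, -0.0]
wrist_force: [0.5, 0.1, -2.8]
grip_width: 0.594
grasp_force: 20.0
```

{"api": "apply_moves", "payload": {
  "targets": "0 0 0.01 0 0 0 40;0 0 0 0 0 0 40"
}}

```text
t: 24.7
position: [0.6547, 0.1904, 0.0772]
orientation: [2.419, 2.004, 0.0]
wrist_force: [-2.1, -0.6, 3.3]
grip_width: 0.593
grasp_force: 20.0
```

{"api": "apply_moves", "payload": {
  "targets": "0 0 0 0 0 0 60;0 0 0 0 0 0 80;0 0 0 0 0 0 94;0 0 0 0 0 0 94;0 0 -0.2 0 0 0 94;0 0 -0.4 0 0 0 94;0 0 -0.5 0 0 0 94;0 0 -0.5 0 0 0 94;-0.3 -0.18 0 0 0 0 94;-0.4 -0.24 0 0 0 0 94"
}}

```text
t: 25.95
position: [0.6005, 0.1292, 0.2392]
orientation: [2.416, 2.004, 0.005]
wrist_force: [0.4, -0.0, -0.0]
grip_width: 1.0
grasp_force: 0.0
```

{"api": "apply_moves", "payload": {
  "targets": "-0.4 -0.24 0 0 0 0 94;-0.4 -0.24 0 0 0 0 94;-0.4 -0.24 0 0 0 0 94;-0.35 -0.21 0 0 0 0 94;0 0 0 0 0 0 94;0 0 0 0 0 0 94"
}}

```text
t: 26.7
position: [0.4806, -0.0054, 0.2377]
orientation: [2.418, 2.003, 0.002]
wrist_force: [-0.7, 0.1, -0.2]
grip_width: 0.999
grasp_force: 0.0
```

```bash
python3 - <<'E'
from h import *
go(.481,-.006,.076,79)
d=cap('top','top3');w=cap('wrist','w5')
print(proj(w,[.481,-.006,.136]),proj(w,[.477,-.015,.06]))
im=np.vstack([cv2.imread('pics/w5.png')[60:340,130:510],cv2.imread('pics/top3.png')[90:290,150:530]])
cv2.imwrite('pics/c5.png',im)
E
```

```text
t 26.70 pos [ 0.4806 -0.0054  0.2377] phi 79.3 grip 93.9mm tilt [ 0.     0.002 -1.   ] F [-0.7  0.1 -0.2] gf 0.0
 shift x y z (norm) [-0.006  0.002  1.617] turn 0.003
[317.43736475 200.4041453 ] [315.30388053 189.96481386]
```

View pics/c5.png

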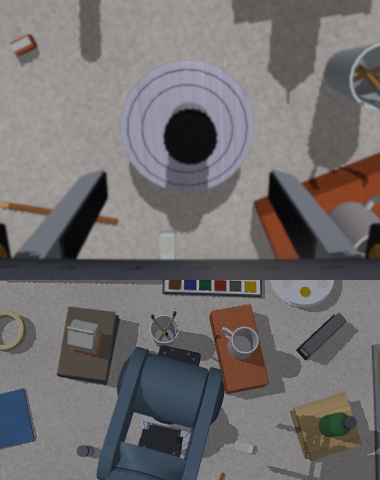

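The wheel disc is centred at (317,185.5) and the jar cap at (320,196.5) in the full wrist picture. The carton stands upright on the books.

```bash
python3 - <<'E'
from h import *
w=cap('wrist')
print('jar',onz(w,320,196.5,.136),'wheel',onz(w,317,185.5,.06))
d=cap('top')
# carton fin on books, top view crop px (offset 150,-190 -> +150, y-280+90)
h=cv2.cvtColor(d['pixels'],cv2.COLOR_RGB2HSV)
x,y,_=onz(w,320,196.5,.136); go(x,y,.076)
E
```

```text
jar [ 0.48376093 -0.00270098  0.136     ] wheel [ 0.47964501 -0.01015087  0.06      ]
t 26.90 pos [ 0.4805 -0.0049  0.2366] phi 79.4 grip 94.1mm tilt [ 0.  0. -1.] F [-0.4  0.5  1.1] gf 0.0
 shift x y z (norm) [0.028 0.028 1.606]
```

{"api": "apply_moves", "payload": {
  "targets": "0.02 0.02 0.3 0 0 0 94;0 0 0.5 0 0 0 94;0 0 0.4 0 0 0 94;0 0 0.3 0 0 0 94;0 0 0.1 0 0 0 94;0 0 0 0 0 0 30;0 0 0 0 0 0 30;0 0 0 0 0 0 30;0 0 0 0 0 0 30;0 0 0 0 0 0 30",
  "grip_force": 15
}}

```text
t: 28.15
position: [0.4826, -0.004, 0.0768]
orientation: [2.419, 2.004, 0.001]
wrist_force: [0.4, -0.4, 1.3]
grip_width: 0.507
grasp_force: 0.6
```

{"api": "apply_moves", "payload": {
  "targets": "0 0 0 0 0 0 30;0 0 0 0 0 0 30;0 0 0 0 0 0 30"
}}

```text
t: 28.52
position: [0.4826, -0.004, 0.0768]
orientation: [2.419, 2.004, 0.001]
wrist_force: [-0.6, 0.1, 2.0]
grip_width: 0.499
grasp_force: 15.0
```

```bash
python3 - <<'E'
from h import *
go(.467,.394,.15,79)
E
```

```text
t 28.52 pos [ 0.4826 -0.004   0.0768] phi 79.3 grip 46.9mm tilt [-0.     0.001 -1.   ] F [-0.6  0.1  2. ] gf 15.0
 shift x y z (norm) [ 3.882 -0.893 -0.733] turn 0.003
```

{"api": "apply_moves", "payload": {
  "targets": "0 0 -0.1 0 0 0 30;0 0 -0.25 0 0 0 30;0 0 -0.25 0 0 0 30;0.1 -0.02 -0.1 0 0 0 30;0.3 -0.07 0 0 0 0 30;0.4 -0.09 0 0 0 0 30;0.4 -0.09 0 0 0 0 30;0.4 -0.09 0 0 0 0 30;0.4 -0.09 0 0 0 0 30;0.4 -0.09 0 0 0 0 30"
}}

```text
t: 29.78
position: [0.4727, 0.2437, 0.1457]
orientation: [-2.418, -2.004, 0.002]
wrist_force: [0.5, -0.6, -1.6]
grip_width: 0.496
grasp_force: 15.0
```

{"api": "apply_moves", "payload": {
  "targets": "0.4 -0.09 0 0 0 0 30;0.4 -0.09 0 0 0 0 30;0.38 -0.1 0 0 0 0 30;0.22 -0.07 0 0 0 0 30;0.08 -0.02 0 0 0 0 30;0 0 0 0 0 0 30;0 0 0.4 0 0 0 30;0 0 0.4 0 0 0 30;0 0 0.2 0 0 0 30;0 0 0 0 0 0 30"
}}

```text
t: 31.02
position: [0.4645, 0.3931, 0.0452]
orientation: [-2.42, -2.003, 0.005]
wrist_force: [0.2, -0.4, -1.7]
grip_width: 0.5
grasp_force: 15.0
```

```bash
python3 - <<'E'
from h import *
go(.467,.394,.0228,79)
cap('scene','s6');cap('top','top6')
im=np.vstack([cv2.imread('pics/s6.png')[120:300,150:550],cv2.imread('pics/top6.png')[90:290,150:550]])
cv2.imwrite('pics/c6.png',cv2.resize(im,None,fx=1.5,fy=1.5))
E
```

```text
t 31.02 pos [0.4645 0.3931 0.0452] phi 79.2 grip 47.0mm tilt [-0.002 -0.002 -1.   ] F [ 0.2 -0.4 -1.7] gf 15.0
 shift x y z (norm) [0.014 0.024 0.224] turn 0.002
```

View pics/c6.png

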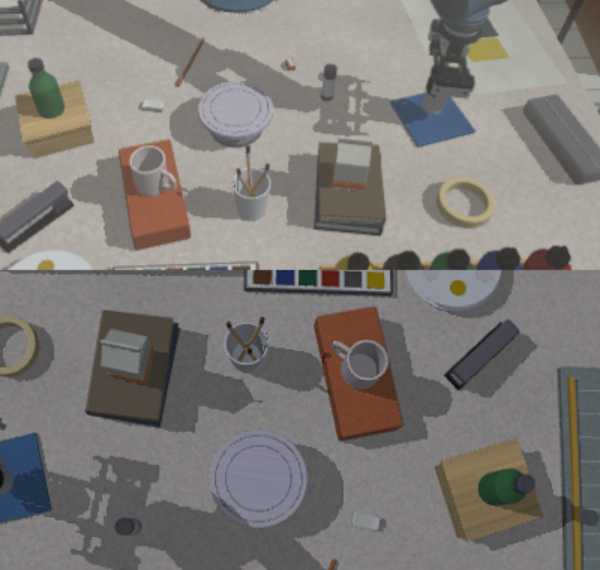

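The view shows the bottle on the box, the carton on the books, the wheel empty and the jar just above the tile.

{"api": "apply_moves", "payload": {
  "targets": "0.01 0.02 0.1 0 0 0 30;0 0 0.06 0 0 0 30;0 0 0.03 0 0 0 30;0 0 0.02 0 0 0 30;0 0 0 0 0 0 30;0 0 0 0 0 0 30"
}}

```text
t: 31.88
position: [0.4673, 0.395, 0.0256]
orientation: [2.419, 2.004, 0.001]
wrist_force: [0.0, 0.2, -1.6]
grip_width: 0.494
grasp_force: 15.0
```

```bash
python3 - <<'E'
from h import *
go(.467,.394,.0228,79)
d=cap('top')
# wheel: bright bluish disc
p=d['pixels'].astype(int); g=cv2.cvtColor(d['pixels'],cv2.COLOR_RGB2HSV)
m=((p[:,:,2]-p[:,:,0]>5)&(p[:,:,2]>110)).astype(np.uint8)*255; z=np.zeros_like(m); z[180:280,270:380]=m[180:280,270:380]
k=max(cv2.findContours(z,0,2)[0],key=cv2.contourArea); (u,v),ax,an=cv2.fitEllipse(cv2.convexHull(k)); print('wheel',u,v,ax,onz(d,u,v,.06))
c=lambda x,y:(x/1.5+150,(y-270)/1.5+90)
q=np.array([onz(d,*c(x,y),.05)[:2] for x,y in[(103,310),(176,320),(158,421),(87,413)]]); print('books',q.mean(0),[np.linalg.norm(q[i]-q[i-1]) for i in range(4)])
print('fin',[onz(d,*c(x,y),.162) for x,y in [(102,345),(149,333)]])
print('bottle cap',onz(d,*c(523,484),.186))
E
```

```text
t 31.88 pos [0.4673 0.395  0.0256] phi 79.3 grip 46.4mm tilt [ 0.  0. -1.] F [ 0.   0.2 -1.6] gf 15.0
 shift x y z (norm) [-0.01  -0.002  0.028] turn 0.003
wheel 321.73748779296875 228.53643798828125 (64.903564453125, 65.04232788085938) [ 0.47720285 -0.01444596  0.06      ]
books [0.64978236 0.18852549] [np.float64(0.16799640133042815), np.float64(0.1185575652477817), np.float64(0.16432553272112574), np.float64(0.11217105911585165)]
fin [array([0.65139485, 0.21090173, 0.162     ]), array([0.67023176, 0.14510743, 0.162     ])]
bottle cap [ 0.46684945 -0.37598222  0.186     ]
```

{"api": "apply_moves", "payload": {
  "targets": "0 0 0.01 0 0 0 30;0 0 0.01 0 0 0 30;0 0 0 0 0 0 30"
}}

```text
t: 32.3
position: [0.4671, 0.3948, 0.0234]
orientation: [-2.419, -2.004, 0.0]
wrist_force: [-0.0, -0.8, -0.6]
grip_width: 0.498
grasp_force: 15.0
```

{"api": "apply_moves", "payload": {
  "targets": "0 0 0.01 0 0 0 30;0 0 0 0 0 0 30"
}}

```text
t: 32.55
position: [0.4673, 0.395, 0.0228]
orientation: [-2.419, -2.004, -0.0]
wrist_force: [-0.2, 0.8, 1.3]
grip_width: 0.494
grasp_force: 15.0
```

{"api": "apply_moves", "payload": {
  "targets": "0 0 0 0 0 0 55;0 0 0 0 0 0 75;0 0 0 0 0 0 94;0 0 0 0 0 0 94;0 0 0 0 0 0 94;0 0 -0.2 0 0 0 94;0 0 -0.5 0 0 0 94;0 0 -0.5 0 0 0 94;0 0 -0.5 0 0 0 94;0 0 -0.45 0 0 0 94"
}}

```text
t: 33.8
position: [0.4674, 0.395, 0.2414]
orientation: [2.419, 2.004, 0.005]
wrist_force: [1.2, 0.4, 0.0]
grip_width: 1.001
grasp_force: 0.0
```

{"api": "apply_moves", "payload": {
  "targets": "-0.3 0.17 0 0 0 0 94;-0.52 0.29 0 0 0 0 94;-0.52 0.29 0 0 0 0 94;-0.52 0.29 0 0 0 0 94;-0.52 0.29 0 0 0 0 94;-0.52 0.29 0 0 0 0 94;-0.52 0.29 0 0 0 0 94;-0.52 0.29 0 0 0 0 94;-0.52 0.29 0 0 0 0 94;-0.52 0.29 0 0 0 0 94"
}}

```text
t: 35.05
position: [0.6483, -0.1481, 0.2394]
orientation: [2.418, 2.003, 0.002]
wrist_force: [-0.3, 0.4, 0.3]
grip_width: 1.0
grasp_force: 0.0
```

{"api": "apply_moves", "payload": {
  "targets": "-0.22 0.09 0 0 0 0 94;0 0 0 0 0 0.09 94;0 0 0 0 0 0.09 94;0 0 0 0 0 0 94;0 0 0 0 0 0 94"
}}

```text
t: 35.67
position: [0.6525, -0.1688, 0.2381]
orientation: [2.675, 1.647, 0.001]
wrist_force: [0.1, 0.3, 0.5]
grip_width: 1.002
grasp_force: 0.0
```

```bash
python3 - <<'E'
from h import *
go(.652,-.169,.076,63)
d=cap('top','top7');w=cap('wrist','w7')
print(proj(w,[.652,-.169,.122]))
im=np.vstack([cv2.imread('pics/w7.png')[60:340,130:510],cv2.imread('pics/top7.png')[90:290,120:500]])
cv2.imwrite('pics/c7.png',im)
E
```

```text
t 35.67 pos [ 0.6525 -0.1688  0.2381] phi 63.2 grip 94.2mm tilt [ 0.     0.001 -1.   ] F [0.1 0.3 0.5] gf 0.0
 shift x y z (norm) [-0.004 -0.005  1.621] turn 0.003
[316.77472044 195.55410599]
```

View pics/c7.png

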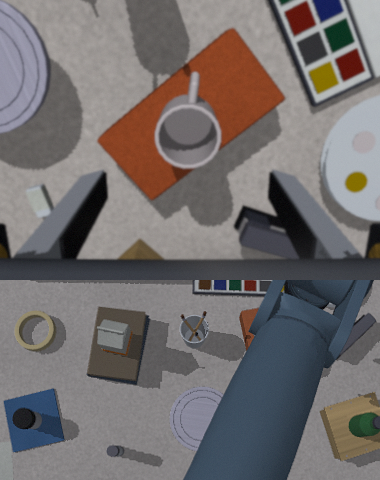

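The mug rim is at (318,196), as expected, with the handle along the tool's +x. The brick corners are at (228,200), (366,88), (414,157) and (283,260).

```bash
python3 - <<'E'
from h import *
w=cap('wrist')
print('mug',onz(w,318,196,.122))
q=np.array([onz(w,*p,.05)[:2] for p in[(228,200),(366,88),(414,157),(283,260)]]);print('paver',q.mean(0),[np.linalg.norm(q[i]-q[i-1]) for i in range(4)])
E
```

```text
mug [ 0.65280508 -0.1699392   0.122     ]
paver [ 0.65544886 -0.1712742 ] [np.float64(0.09676677446752154), np.float64(0.19615763171705228), np.float64(0.0917280556597959), np.float64(0.19379051825575855)]
```

{"api": "apply_moves", "payload": {
  "targets": "0 0.01 0.3 0 0 0 94;0 0 0.5 0 0 0 94;0 0 0.4 0 0 0 94;0 0 0.3 0 0 0 94;0 0 0.12 0 0 0 94;0 0 0 0 0 0 50;0 0 0 0 0 0 50;0 0 0 0 0 0 50;0 0 0 0 0 0 50;0 0 0 0 0 0 50",
  "grip_force": 18
}}

```text
t: 37.08
position: [0.6537, -0.17, 0.0767]
orientation: [2.677, 1.643, 0.001]
wrist_force: [-3.1, 0.3, 6.4]
grip_width: 0.657
grasp_force: 17.7
```

```bash
python3 - <<'E'
from h import *
go(.478,-.0125,.15,63)
E
```

```text
t 37.08 pos [ 0.6537 -0.17    0.0767] phi 63.1 grip 61.7mm tilt [-0.     0.001 -1.   ] F [-3.1  0.3  6.4] gf 17.7
 shift x y z (norm) [ 0.609 -2.279 -0.734] turn 0.001
```

{"api": "apply_moves", "payload": {
  "targets": "0 0 0 0 0 0 50;0 0 -0.1 0 0 0 50;0 0 -0.3 0 0 0 50;0 0 -0.3 0 0 0 50;0.02 -0.1 -0.15 0 0 0 50;0.07 -0.28 0 0 0 0 50;0.1 -0.38 0 0 0 0 50;0.1 -0.38 0 0 0 0 50;0.1 -0.38 0 0 0 0 50;0.1 -0.36 0 0 0 0 50"
}}

```text
t: 38.33
position: [0.5059, -0.0398, 0.1596]
orientation: [-2.676, -1.643, 0.001]
wrist_force: [0.8, 0.7, -1.2]
grip_width: 0.656
grasp_force: 17.8
```

{"api": "apply_moves", "payload": {
  "targets": "0.08 -0.28 0 0 0 0 50;0.03 -0.11 0 0 0 0 50;0 0 0 0 0 0 50;0 0 0.2 0 0 0 50;0 0 0.3 0 0 0 50;0 0 0.1 0 0 0 50;0 0 0 0 0 0 50;0 0 0 0 0 0 50"
}}

```text
t: 39.33
position: [0.4792, -0.0141, 0.1016]
orientation: [2.676, 1.642, 0.002]
wrist_force: [-0.4, 0.5, -2.4]
grip_width: 0.655
grasp_force: 17.8
```

```bash
python3 - <<'E'
from h import *
go(.478,-.0125,.0867,63)
E
```

```text
t 39.33 pos [ 0.4792 -0.0141  0.1016] phi 63.1 grip 61.6mm tilt [ 0.     0.002 -1.   ] F [-0.4  0.5 -2.4] gf 17.8
 shift x y z (norm) [ 0.008 -0.018  0.149] turn 0.001
```

{"api": "apply_moves", "payload": {
  "targets": "0.01 -0.02 0.05 0 0 0 50;0 0 0.05 0 0 0 50;0 0 0.02 0 0 0 50;0 0 0.01 0 0 0 50;0 0 0.01 0 0 0 50;0 0 0 0 0 0 50"
}}

```text
t: 40.08
position: [0.4769, -0.0119, 0.0868]
orientation: [-2.677, -1.643, 0.0]
wrist_force: [-1.7, -0.0, 1.5]
grip_width: 0.656
grasp_force: 17.7
```

{"api": "apply_moves", "payload": {
  "targets": "0 0 0.01 0 0 0 50;0 0 0 0 0 0 50"
}}

```text
t: 40.33
position: [0.477, -0.0119, 0.0868]
orientation: [-2.677, -1.643, 0.001]
wrist_force: [-5.8, 0.8, 9.9]
grip_width: 0.654
grasp_force: 17.7
```

{"api": "apply_moves", "payload": {
  "targets": "0 0 -0.01 0 0 0 65;0 0 0 0 0 0 80;0 0 0 0 0 0 94;0 0 0 0 0 0 94;0 0 0 0 0 0 94;0 0 -0.2 0 0 0 94;0 0 -0.5 0 0 0 94;0 0 -0.4 0 0 0 94;0 0 -0.2 0 0 0 94;0.25 -0.13 0 0 0 0 94"
}}

```text
t: 41.58
position: [0.478, 0.0155, 0.2189]
orientation: [2.677, 1.638, 0.005]
wrist_force: [0.5, 0.7, -1.2]
grip_width: 1.004
grasp_force: 0.0
```

{"api": "apply_moves", "payload": {
  "targets": "0.45 -0.25 0 0 0 0 94;0.45 -0.25 0 0 0 0 94;0.45 -0.25 0 0 0 0 94;0.45 -0.25 0 0 0 0 94;0.45 -0.25 0 0 0 0 94;0.45 -0.25 0 0 0 0 94;0.45 -0.22 0 0 0 0 94;0.18 -0.09 0 0 0 0 94;0 0 0 0 0 0 94;0 0 0 0 0 0 94"
}}

```text
t: 42.82
position: [0.4661, 0.3939, 0.2163]
orientation: [2.678, 1.642, -0.001]
wrist_force: [-0.2, -0.3, 0.7]
grip_width: 0.998
grasp_force: 0.0
```

```bash
python3 - <<'E'
from h import *
go(.4673,.395,.0225,63)
d=cap('top','top8');w=cap('wrist','w8')
print(proj(w,[.4673,.395,.082]))
im=np.vstack([cv2.resize(cv2.imread('pics/w8.png')[60:340,130:510],None,fx=.7,fy=.7),cv2.resize(cv2.imread('pics/top8.png')[95:285,190:510],(266,158))])
im=cv2.resize(cv2.imread('pics/top8.png')[100:290,120:520],None,fx=2,fy=2)
cv2.imwrite('pics/c8.png',im)
h=cv2.cvtColor(w['pixels'],cv2.COLOR_RGB2GRAY); m=(h<40).astype(np.uint8)*255; z=np.zeros_like(m); z[120:300,240:400]=m[120:300,240:400]
k=max(cv2.findContours(z,0,2)[0],key=cv2.contourArea); c=cv2.minEnclosingCircle(k); print(c,onz(w,*c[0],.082))
E
```

```text
t 42.83 pos [0.4661 0.3939 0.2163] phi 63.0 grip 93.8mm tilt [-0.001  0.    -1.   ] F [-0.2 -0.3  0.7] gf 0.0
 shift x y z (norm) [0.016 0.006 1.938] turn 0.000
[317.73499337 188.71965414]
((321.29339599609375, 195.23406982421875), 32.2745475769043) [0.46742366 0.38761837 0.082     ]
```

View pics/c8.png

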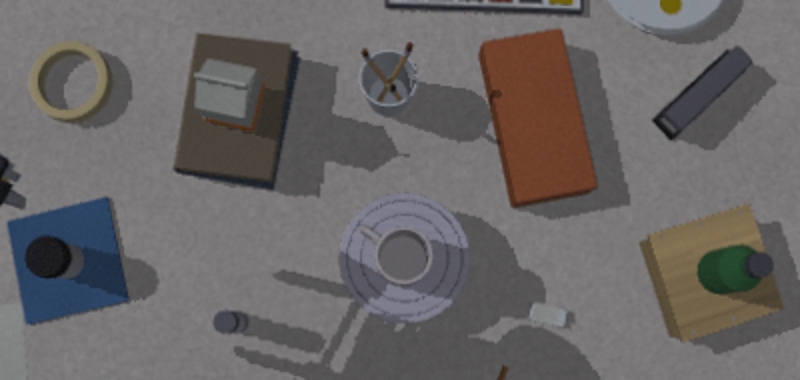

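The mug is centred on the wheel at (403,257) of the crop. The carton and bottle are upright, the jar stands on the tile at (48,257), and the brick is free.

{"api": "apply_moves", "payload": {
  "targets": "0.02 0.01 0.3 0 0 0 94;0 0 0.5 0 0 0 94;0 0 0.5 0 0 0 94;0 0 0.35 0 0 0 94;0 0 0.2 0 0 0 94;0 0 0.09 0 0 0 94;0 0 0 0 0 0 30;0 0 0 0 0 0 30;0 0 0 0 0 0 30;0 0 0 0 0 0 30",
  "grip_force": 15
}}

```text
t: 44.18
position: [0.4681, 0.3968, 0.0231]
orientation: [2.677, 1.644, 0.002]
wrist_force: [-0.4, -0.7, 0.3]
grip_width: 0.61
grasp_force: 0.0
```

{"api": "apply_moves", "payload": {
  "targets": "0 0 0 0 0 0 30;0 0 0 0 0 0 30;0 0 0 0 0 0 30;0 0 0 0 0 0 30"
}}

```text
t: 44.68
position: [0.468, 0.3966, 0.0227]
orientation: [2.677, 1.643, 0.001]
wrist_force: [0.6, -0.2, 1.4]
grip_width: 0.499
grasp_force: 15.0
```

```bash
python3 - <<'E'
from h import *
go(.652,-.171,.22,63)
d=cap('top'); c=lambda x,y:(x/2+120-.25,y/2+100-.25)
print('fin',np.mean([onz(d,*c(*p),.162) for p in[(196,77),(247,86)]],0))
print('bottle cap',onz(d,*c(760,265),.186),'mug',onz(d,*c(403,257),.132))
for n,z,ps in[('books',.05,[(197,34),(291,45),(271,182),(176,170)]),('paver',.05,[(482,48),(562,30),(597,188),(516,205)]),('box',.06,[(650,240),(750,207),(782,310),(682,340)])]:
  q=np.array([onz(d,*c(*p),z)[:2] for p in ps]);print(n,q.mean(0),[round(float(np.linalg.norm(q[i]-q[i-1])),3) for i in range(4)])
E
```

```text
t 44.67 pos [0.468  0.3966 0.0227] phi 63.1 grip 46.9mm tilt [ 0.  0. -1.] F [ 0.6 -0.2  1.4] gf 15.0
 shift x y z (norm) [-4.227  4.211 -1.973] turn 0.001
fin [0.65084543 0.1842486  0.162     ]
bottle cap [ 0.46774532 -0.37834364  0.186     ] mug [ 0.47243123 -0.01225863  0.132     ]
books [0.65066131 0.19026107] [0.166, 0.114, 0.167, 0.113]
paver [ 0.64834919 -0.17089655] [0.193, 0.1, 0.196, 0.098]
box [ 0.4657625  -0.37843997] [0.121, 0.129, 0.126, 0.127]
```

{"api": "apply_moves", "payload": {
  "targets": "0 0 -0.1 0 0 0 30;0 0 -0.3 0 0 0 30;0 0 -0.4 0 0 0 30;0 0 -0.4 0 0 0 30;0 0 -0.4 0 0 0 30;0 0 -0.3 0 0 0 30;-0.06 0.06 -0.15 0 0 0 30;-0.2 0.2 -0.05 0 0 0 30;-0.3 0.3 0 0 0 0 30;-0.3 0.3 0 0 0 0 30"
}}

```text
t: 45.98
position: [0.505, 0.2792, 0.2313]
orientation: [-2.677, -1.644, 0.003]
wrist_force: [0.1, 0.1, -0.8]
grip_width: 0.497
grasp_force: 15.0
```

{"api": "apply_moves", "payload": {
  "targets": "-0.3 0.3 0 0 0 0 30;-0.3 0.3 0 0 0 0 30;-0.3 0.3 0 0 0 0 30;-0.3 0.3 0 0 0 0 30;-0.3 0.3 0 0 0 0 30;-0.3 0.3 0 0 0 0 30;-0.3 0.3 0 0 0 0 30;-0.3 0.3 0 0 0 0 30;-0.3 0.3 0 0 0 0 30;-0.3 0.3 0 0 0 0 30"
}}

```text
t: 47.22
position: [0.6364, -0.1239, 0.2311]
orientation: [-2.676, -1.642, 0.002]
wrist_force: [0.9, -0.1, -0.6]
grip_width: 0.497
grasp_force: 15.0
```

{"api": "apply_moves", "payload": {
  "targets": "-0.26 0.25 0 0 0 0 30;-0.1 0.1 0 0 0 0 30;0 0 0 0 0 0 30;0 0 0.2 0 0 0 30;0 0 0.4 0 0 0 30;0 0 0.4 0 0 0 30;0 0 0.4 0 0 0 30;0 0 0.1 0 0 0 30;0 0 0 0 0 0 30;0 0 0 0 0 0 30"
}}

```text
t: 48.48
position: [0.6534, -0.1706, 0.0847]
orientation: [2.675, 1.642, 0.003]
wrist_force: [-0.3, -0.8, -0.7]
grip_width: 0.497
grasp_force: 15.0
```

```bash
python3 - <<'E'
from h import *
go(.651,-.171,.0667,63)
E
```

```text
t 48.48 pos [ 0.6534 -0.1706  0.0847] phi 63.1 grip 46.8mm tilt [ 0.     0.004 -1.   ] F [-0.3 -0.8 -0.7] gf 15.0
 shift x y z (norm) [-0.014 -0.02   0.18 ] turn 0.001
```

{"api": "apply_moves", "payload": {
  "targets": "-0.01 -0.02 0.07 0 0 0 30;0 0 0.05 0 0 0 30;0 0 0.02 0 0 0 30;0 0 0.01 0 0 0 30;0 0 0.01 0 0 0 30;0 0 0 0 0 0 30"
}}

```text
t: 49.22
position: [0.6499, -0.1704, 0.0667]
orientation: [2.677, 1.643, 0.0]
wrist_force: [-1.5, 0.9, -0.3]
grip_width: 0.497
grasp_force: 15.0
```

{"api": "apply_moves", "payload": {
  "targets": "0 0 0.01 0 0 0 30;0 0 0 0 0 0 30"
}}

```text
t: 49.48
position: [0.6501, -0.1704, 0.0666]
orientation: [2.677, 1.643, 0.0]
wrist_force: [-3.1, 0.1, 5.4]
grip_width: 0.499
grasp_force: 15.0
```

{"api": "apply_moves", "payload": {
  "targets": "0 0 -0.01 0 0 0 55;0 0 0 0 0 0 75;0 0 0 0 0 0 94;0 0 0 0 0 0 94;0 0 0 0 0 0 94;0 0 -0.2 0 0 0 94;0 0 -0.5 0 0 0 94;0 0 -0.5 0 0 0 94;0 0 -0.5 0 0 0 94;0 0 -0.2 0 0 0 94"
}}

```text
t: 50.72
position: [0.6513, -0.171, 0.2621]
orientation: [2.672, 1.64, 0.007]
wrist_force: [0.0, -0.1, -0.3]
grip_width: 1.0
grasp_force: 0.0
```

{"api": "apply_moves", "payload": {
  "targets": "-0.2 -0.4 -0.1 0 0 0 94;-0.2 -0.4 0 0 0 0 94;-0.2 -0.4 0 0 0 0 94;-0.2 -0.4 0 0 0 0 94;-0.2 -0.4 0 0 0 0 94;-0.15 -0.3 0 0 0 0 94;0 0 0 0 0 0 94;0 0 0 0 0 0 94"
}}

```text
t: 51.72
position: [0.3929, -0.1688, 0.2662]
orientation: [-2.677, -1.643, -0.0]
wrist_force: [-0.2, 0.2, -0.3]
grip_width: 0.999
grasp_force: 0.0
```

```bash
python3 - <<'E'
from h import *
go(.4,-.17,.24)
cap('top','top9');cap('scene','s9')
im=np.vstack([cv2.resize(cv2.imread('pics/top9.png')[105:275,190:510],None,fx=2,fy=2)[:,:,:],cv2.resize(cv2.imread('pics/s9.png')[150:280,140:460],None,fx=2,fy=2)])
cv2.imwrite('pics/c9.png',im); print(im.shape)
E
```

```text
t 51.73 pos [ 0.3929 -0.1688  0.2662] phi 63.1 grip 93.9mm tilt [ 0. -0. -1.] F [-0.2  0.2 -0.3] gf 0.0
 shift x y z (norm) [0.021 0.069 0.262] 
(600, 640, 3)
```

View pics/c9.png

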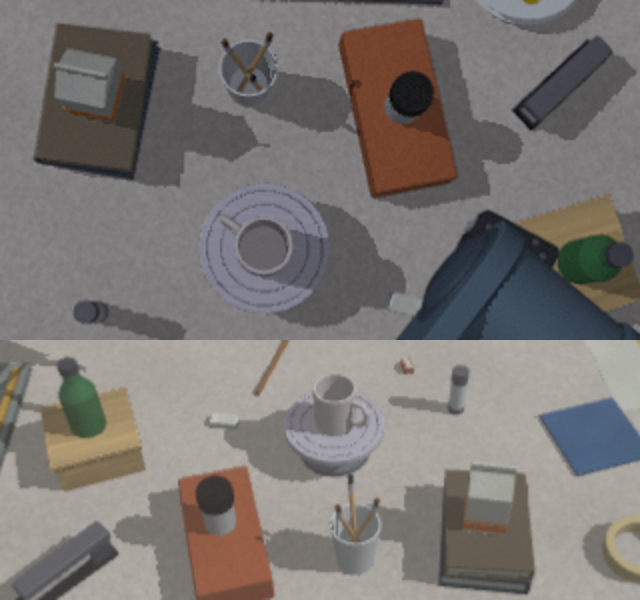

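All four pieces are upright on their own stands and the beaker is unmoved. I'll check the centring numerically from both views.

```bash
python3 - <<'E'
from h import *
np.set_printoptions(precision=4,suppress=True)
d=cap('top');s=cap('scene')
c=lambda x,y:(x/2+190-.25,y/2+105-.25); e=lambda x,y:(x/2+140-.25,(y-340)/2+150-.25)
print('jar cap',onz(d,*c(411,93),.126),'scene',onz(s,*e(215,494),.126))
print('carton fin top',np.mean([onz(d,*c(*p),.162) for p in[(56,68),(108,76)]],0),'scene',np.mean([onz(s,*e(*p),.162) for p in[(470,467),(516,469)]],0))
print('carton front foot edge scene',[onz(s,*e(*p),.05)for p in[(465,526),(507,530)]])
for n,z,ps in[('books',.05,[(448,471),(527,473),(531,575),(443,572)]),('paver',.05,[(180,475),(248,468),(270,590),(195,598)])]:
  q=np.array([onz(s,*e(*p),z)[:2] for p in ps]);print(n,q.mean(0),[round(float(np.linalg.norm(q[i]-q[i-1])),3) for i in range(4)])
print('mug rim scene',onz(s,*e(335,391),.132),'wheel',onz(s,*e(335,425),.06))
print('bottle',onz(s,*e(68,368),.186), 'beaker',onz(d,*c(248,69),.085))
E
```

```text
jar cap [ 0.6459 -0.1711  0.126 ] scene [ 0.6575 -0.1713  0.126 ]
carton fin top [0.6503 0.1837 0.162 ] scene [0.6584 0.1838 0.162 ]
carton front foot edge scene [array([0.6673, 0.1586, 0.05  ]), array([0.6762, 0.2146, 0.05  ])]
books [0.6589 0.1902] [0.171, 0.113, 0.172, 0.114]
paver [ 0.6589 -0.1703] [0.206, 0.097, 0.207, 0.095]
mug rim scene [ 0.4831 -0.0122  0.132 ] wheel [ 0.4828 -0.0135  0.06  ]
bottle [ 0.4782 -0.3755  0.186 ] beaker [0.6791 0.0088 0.085 ]
```

```bash
python3 -c "
from plant import ctrl
print(ctrl.close_job())"
```

```text
the job is handed in; nothing more can be done
None
```

The job is handed in: bottle on the box, mug on the wheel, carton on the books and jar on the brick, each upright and about 6 mm or less off-centre by camera, with the beaker unmoved, in about 52 s of the 136 s.

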